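# Put the finished chess pieces away in the stock tray

## Robot

A 6-joint arm with a two-finger parallel gripper is mounted at the origin on the work surface. World frame = base frame: x ahead of the robot, y to its left, z up, the work surface at z = 0. Lengths are in m, angles in rad, forces in N, time in s.
With the tool pointing down it reaches from about 0.275 to 0.75 m from the base axis. Payload 10.2 kg.
Tool frame: the origin (TCP) lies between the finger pads, 19 mm behind the fingertips; this is the grasp point; z points along the fingers, y is the line along which they close (so a half turn about z gives the same grasp; the last joint's range is limited). The gripper opens to 85 mm and grips with 20 to 120 N. Pads are 22 mm wide; open, the fingers measure 114 mm over their backs; the gripper's body (76 mm by 85 mm) begins 54 mm behind the grasp point. The pads swing forward as they close: fully open they stand 13 mm farther back than shut.
Start: joints at [-1.51, 0.313, 1.498, -0, 1.331, -0.223], TCP at [0.147, -0.504, 0.25] pointing down, gripper open.
Joint ranges: [-2.94, 2.94], [-0.97, 2.17], [0.19, 2.56], [-1.23, 4.37], [0.02, 3.11], [-2.88, 2.88]. Speed limits (rad/s): [2.39, 2.39, 3.01, 3.14, 3.14, 3.14].

## Interface

Orientations are given as a rotation vector (axis times angle).
In Python, from plant import bot gives the robot as it stands.
- The arm moves only by the shell command python3 -m inch 'ROWS'. ROWS is a JSON object of lists of equal length, an entry for each row: "rot": the turn, a rotation vector about the tool's x, y, z in degrees, a list of three; "offset": the shift along the tool's x, y, z in m, a list of three; "fingers": the closure, from -1 (fully open) to 1 (shut). In form: {"rot": [[rx, ry, rz], ...], "offset": [[x, y, z], ...], "fingers": [fingers, ...]}. A call has 1 to 8 rows; each row is the pose to reach, as a shift and turn from the pose commanded when the call began, along the tool's axes at that moment; what a row does not reach only later rows make up. A row lasts 1/8 s, in which the tool goes at most 62.5 mm and 10.7 degrees, less where a joint would pass 70% of its speed; a pose out of reach is approached as far as the arm can. A call with a gripper value outside its range is refused whole. The fingers move at their own pace and stop on an object; the grip force is fixed at half the most. Time passes only in rows, so rows that repeat a pose let the fingers close. It gives the time, the measured TCP pose, the force, the opening and the grip force at its end, in the units of the state.
- bot.observe(): the state, without advancing time (a new reading comes with each control period).
- bot.snapshot(name): name is "scene" or "side" or "wrist"; returns (picture, depth): 400x640x3 uint8, red, green, blue; 400x640 float32, m along the optical axis (not along the pixel's ray), 0 where there is no reading.
- bot.calibration(name): a dict with "camera_matrix" (3x3 intrinsics, pixels), "eye" and "attitude" of the camera in the world. Camera axes: x right, y down, z forward; pixel columns grow to the right and rows downward; lengths in m; the calibration is good to about 2 mm. A picture is of the moment at which its call begins: read the wrist's pose just before it. calibration takes no time and is no camera call; for the wrist camera it gives the pose at the moment of the call.
- bot.close_job(): hands the job in; it is judged then, once.
The state is a dict: "time_s": time; "joint_pos": joint angles; "qd": joint speeds; "tau": joint torques, N m; "ee_pos": TCP position; "eef_rot": TCP orientation; "contact_force": force on the tool from outside, world axes, zero at the start; "moment": the same for the moment, N m; "width": opening from 0.0 (shut) to 1.0 (fully open); "grip_force": force on a finger pad.
Only numpy, scipy, OpenCV 4.12 (cv2) and the standard library are available. Lean on these libraries where they do the work, as an engineer would, in place of code of your own. Each camera call takes 0.05 s, during which the arm holds its last target. There are 200 camera calls.

## Task

Put the four finished chess pieces that stand about on the bench away in the divided stock tray, upright on the floor of the bays: rook, bishop and pawn each into the bay that already holds one of its kind, and the queen into the bay that holds only a paper ticket. The pieces already in the tray must stay standing where they are. Leave the two half-turned pieces, the ones still on their square blocks, where they stand on the bench.

Things in the scene. Friction and masses are not known exactly. Their poses are not given: they have to be found in the camera images.
- rook: Finished rook, pale turned wood, 68 mm tall: round foot 43 mm across, waisted body, drum top 35 mm across at 49 to 60 mm height, five battlements above. Stands loose on the bench, 40 to 140 g. Grip from above with the TCP 54 mm above its underside. Origin: centre of its underside; z up; yaw means nothing.
- bishop: Finished bishop, pale turned wood, 91 mm tall: round foot 43 mm across, thin stem, collar 30 mm across at 48 to 54 mm height, egg-shaped mitre 28 mm across with a slanting cut and a tiny ball. Stands loose on the bench, 40 to 140 g. Grip from above with the TCP 55 mm above its underside. Origin: centre of its underside; z up; yaw means nothing.
- queen: The only queen, finished, pale turned wood, 100 mm, the tallest: round foot 48 mm across, thin stem, collar 32 mm across at 58 to 64 mm, flared beaded coronet 32 mm across at 82 to 86 mm height. Stands loose on the bench, 40 to 140 g. Grip from above with the TCP 71 mm above its underside. Origin: centre of its underside; z up; yaw means nothing.
- pawn: Finished pawn, pale turned wood, 62 mm tall: round foot 38 mm across, thin stem, collar 25 mm across at 35 to 40 mm, plain ball head 25 mm across centred at 50 mm height. Stands loose on the bench, 40 to 140 g. Grip from above with the TCP 43 mm above its underside. Origin: centre of its underside; z up; yaw means nothing.
- stock_rook: The rook already standing (loose) in the tray, near the +x end of its bay; same size and wood as the other rook. It shows which bay is for rooks. Origin: centre of its underside; z up; yaw means nothing.
- stock_bishop: The bishop already standing (loose) in the tray, near the +x end of its bay; same size and wood as the other bishop. It shows which bay is for bishops. Origin: centre of its underside; z up; yaw means nothing.
- stock_pawn: The pawn already standing (loose) in the tray, near the +x end of its bay; same size and wood as the other pawn. It shows which bay is for pawns. Origin: centre of its underside; z up; yaw means nothing.
- rough_rook: Half-turned rook, unfinished: still on a square block 48 x 48 x 17 mm; drum top 36 mm across without battlements and with a stub 12 mm thick on it; 74 mm tall, same wood. Stands on the bench. Origin: centre of its underside, z up, x and y along the block's sides.
- rough_pawn: Half-turned pawn, unfinished: still on a square block 46 x 46 x 14 mm; ball head with a stub 11 mm thick on top; 77 mm tall, same wood. Stands on the bench. Origin: centre of its underside, z up, x and y along the block's sides.
- tray: Wooden tray, fixed, 152 (x) by 342 mm (y). 4 bays in a row, centres at its y = -126, -42, 42, 126 mm, each 140 (x) by 78 mm (y) inside; walls 6 thick, 22 high; floor 6 mm above the bench. In 3 bays a piece stands at about x = +35 mm; x = -33 mm is free for a second. The 4th has only a flat paper ticket. Which bay is which varies. Origin: centre of underside, bench height.
Things that resemble listed ones, but are neither listed nor needed, are in the scene too. What is shaped like the stock_pawn but green or orange is not meant. Leave any turquoise look-alike of the bishop alone.

How it is judged:
At the end, for the whole second after the job is handed in: Rook, bishop, pawn stand on the floor of the bay holding their stock twin, queen in the bay without one (tilt < 0.12 rad, within 30 mm across and 60 mm along of the bay's middle), at rest, released; stock pieces upright within 20 mm, half-turned ones within 30 mm, of their starts (x of rook in the frame of tray between -0.06 and 0.06 m and z of rook in the frame of tray between 0.002 and 0.011 m and angle between each of rook, bishop, pawn, queen, stock_rook, stock_bishop, stock_pawn, rough_rook, rough_pawn's own z axis and vertical below 0.12 rad and linear speed of each of rook, bishop, pawn, queen, stock_rook, stock_bishop, stock_pawn below 0.02 m/s and angular speed of each of rook, bishop, pawn, queen, stock_rook, stock_bishop, stock_pawn below 0.3 rad/s and contact force between each of rook, bishop, pawn, queen, stock_rook, stock_bishop, stock_pawn and the fingers below 0.1 N and ((y of rook in the frame of tray between -0.156 and -0.096 m and y of stock_rook in the frame of tray between -0.156 and -0.096 m) or (y of rook in the frame of tray between -0.072 and -0.012 m and y of stock_rook in the frame of tray between -0.072 and -0.012 m) or (y of rook in the frame of tray between 0.012 and 0.072 m and y of stock_rook in the frame of tray between 0.012 and 0.072 m) or (y of rook in the frame of tray between 0.096 and 0.156 m and y of stock_rook in the frame of tray between 0.096 and 0.156 m)) and x of bishop in the frame of tray between -0.06 and 0.06 m and z of bishop in the frame of tray between 0.002 and 0.011 m and ((y of bishop in the frame of tray between -0.156 and -0.096 m and y of stock_bishop in the frame of tray between -0.156 and -0.096 m) or (y of bishop in the frame of tray between -0.072 and -0.012 m and y of stock_bishop in the frame of tray between -0.072 and -0.012 m) or (y of bishop in the frame of tray between 0.012 and 0.072 m and y of stock_bishop in the frame of tray between 0.012 and 0.072 m) or (y of bishop in the frame of tray between 0.096 and 0.156 m and y of stock_bishop in the frame of tray between 0.096 and 0.156 m)) and x of pawn in the frame of tray between -0.06 and 0.06 m and z of pawn in the frame of tray between 0.002 and 0.011 m and ((y of pawn in the frame of tray between -0.156 and -0.096 m and y of stock_pawn in the frame of tray between -0.156 and -0.096 m) or (y of pawn in the frame of tray between -0.072 and -0.012 m and y of stock_pawn in the frame of tray between -0.072 and -0.012 m) or (y of pawn in the frame of tray between 0.012 and 0.072 m and y of stock_pawn in the frame of tray between 0.012 and 0.072 m) or (y of pawn in the frame of tray between 0.096 and 0.156 m and y of stock_pawn in the frame of tray between 0.096 and 0.156 m)) and x of queen in the frame of tray between -0.06 and 0.06 m and z of queen in the frame of tray between 0.002 and 0.011 m and ((y of queen in the frame of tray between -0.156 and -0.096 m and (y of stock_rook in the frame of tray above -0.096 m or y of stock_rook in the frame of tray below -0.156 m) and (y of stock_bishop in the frame of tray above -0.096 m or y of stock_bishop in the frame of tray below -0.156 m) and (y of stock_pawn in the frame of tray above -0.096 m or y of stock_pawn in the frame of tray below -0.156 m)) or (y of queen in the frame of tray between -0.072 and -0.012 m and (y of stock_rook in the frame of tray above -0.012 m or y of stock_rook in the frame of tray below -0.072 m) and (y of stock_bishop in the frame of tray above -0.012 m or y of stock_bishop in the frame of tray below -0.072 m) and (y of stock_pawn in the frame of tray above -0.012 m or y of stock_pawn in the frame of tray below -0.072 m)) or (y of queen in the frame of tray between 0.012 and 0.072 m and (y of stock_rook in the frame of tray above 0.072 m or y of stock_rook in the frame of tray below 0.012 m) and (y of stock_bishop in the frame of tray above 0.072 m or y of stock_bishop in the frame of tray below 0.012 m) and (y of stock_pawn in the frame of tray above 0.072 m or y of stock_pawn in the frame of tray below 0.012 m)) or (y of queen in the frame of tray between 0.096 and 0.156 m and (y of stock_rook in the frame of tray above 0.156 m or y of stock_rook in the frame of tray below 0.096 m) and (y of stock_bishop in the frame of tray above 0.156 m or y of stock_bishop in the frame of tray below 0.096 m) and (y of stock_pawn in the frame of tray above 0.156 m or y of stock_pawn in the frame of tray below 0.096 m))) and x of stock_rook in the frame of tray between -0.06 and 0.06 m and z of stock_rook in the frame of tray between 0.002 and 0.011 m and distance of each of stock_rook, stock_bishop, stock_pawn from where it was at the start of the episode below 0.02 m and x of stock_bishop in the frame of tray between -0.06 and 0.06 m and z of stock_bishop in the frame of tray between 0.002 and 0.011 m and x of stock_pawn in the frame of tray between -0.06 and 0.06 m and z of stock_pawn in the frame of tray between 0.002 and 0.011 m and distance of each of rough_rook, rough_pawn from where it was at the start of the episode below 0.03 m); the robot touches nothing.
It fails at once if a piece already in the tray is shoved more than 20 mm or tipped (distance of any of stock_rook, stock_bishop, stock_pawn from where it was at the start of the episode above 0.02 m or angle between any of stock_rook, stock_bishop, stock_pawn's own z axis and vertical above 0.35 rad).
It fails at once if a half-turned piece is moved more than 30 mm or tipped (distance of any of rough_rook, rough_pawn from where it was at the start of the episode above 0.03 m or angle between any of rough_rook, rough_pawn's own z axis and vertical above 0.35 rad).
It also fails if it takes over 115 s, if anything falls off the work surface, if the arm or the gripper's body presses on something with over 40 N, if the wrist force passes 120 N, or if a joint passes its speed limit or range.

## Working session

There is one attempt and no reset: what is moved stays moved. The work goes in short steps, Python scripts to look and compute and a shell command to move; the robot and the scene stay as the last step left them, time stands still between calls to the robot, and variables do not carry over. Pictures are saved under pics/ and viewed, at most 14 in all, crops included, and the job is handed in when it is done.

```bash
ls; mkdir -p pics; cat > h.py <<'E'
import numpy as np, cv2
from plant import bot
from scipy.spatial.transform import Rotation as R
def att(c):
    a=np.array(c["attitude"],float)
    return a if a.shape==(3,3) else R.from_rotvec(a).as_matrix()
def snap(n,f):
    c=bot.calibration(n); p,d=bot.snapshot(n); cv2.imwrite(f,p[:,:,::-1]); np.savez('/tmp/'+n+'.npz',p=p,d=d,K=c["camera_matrix"],e=c["eye"],A=att(c)); return p,d
def cloud(n):
    z=np.load('/tmp/'+n+'.npz'); d=z['d']; v,u=np.mgrid[:400,:640]
    P=np.stack([u,v,np.ones_like(u)],-1)@np.linalg.inv(z['K']).T*d[...,None]
    return P@z['A'].T+z['e'], d>0, z['p']
E
python3 - <<'E'
from h import *
for n in ("scene","side","wrist"):
    print(n,bot.calibration(n)); snap(n,f"pics/{n}0.png")
print(bot.observe())
E
```

```text
pics
scene {'camera_matrix': array([[497.21302379,   0.        , 314.15515313],
       [  0.        , 497.21302379, 201.33737336],
       [  0.        ,   0.        ,   1.        ]]), 'eye': array([ 1.15407275, -0.53264221,  0.84247034]), 'attitude': array([-2.14335313, -1.05136967,  0.42688463])}
side {'camera_matrix': array([[449.60408053,   0.        , 316.99249241],
       [  0.        , 449.60408053, 197.10026785],
       [  0.        ,   0.        ,   1.        ]]), 'eye': array([0.25569251, 0.69279749, 0.668136  ]), 'attitude': array([-0.41406122,  2.6859854 , -1.25599638])}
wrist {'camera_matrix': array([[280.43133096,   0.        , 321.66477633],
       [  0.        , 280.43133096, 205.67365009],
       [  0.        ,   0.        ,   1.        ]]), 'eye': array([ 0.2240015 , -0.48168041,  0.37248047]), 'attitude': array([ 2.30203009, -1.72799646, -0.27275285])}
{'time_s': 0.15, 'joint_pos': array([-1.51041111e+00,  3.13343926e-01,  1.49823271e+00, -5.51989684e-06,
        1.33101295e+00, -2.23396378e-01]), 'qd': array([-0.00041018, -0.00140244, -0.00142533,  0.00071693, -0.00037622,
        0.00066456]), 'tau': array([ 1.21782199e-03, -4.12370074e+01, -2.59797335e+01, -2.06979271e-04,
        3.22472792e-03,  1.64310336e-05]), 'ee_pos': array([ 0.14697219, -0.50383309,  0.24956628]), 'eef_rot': array([-3.10903648e+00, -4.44130297e-01, -1.19062592e-04]), 'contact_force': array([-0.64222397, -0.38255418,  0.6327563 ]), 'moment': array([-0.03203189,  0.03874575,  0.05882981]), 'grip_force': 0.0, 'width': 0.9978637372385156}
```

View pics/scene0.png

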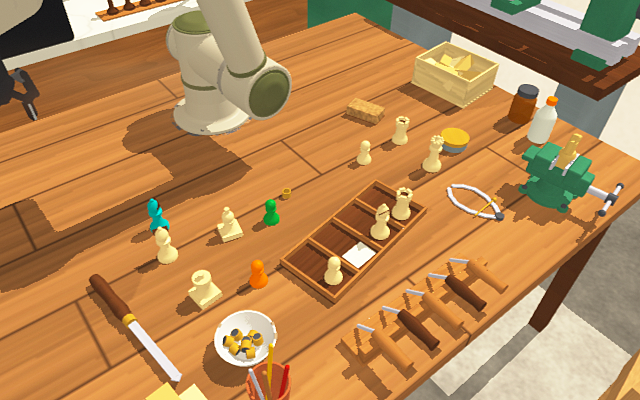

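View pics/side0.png

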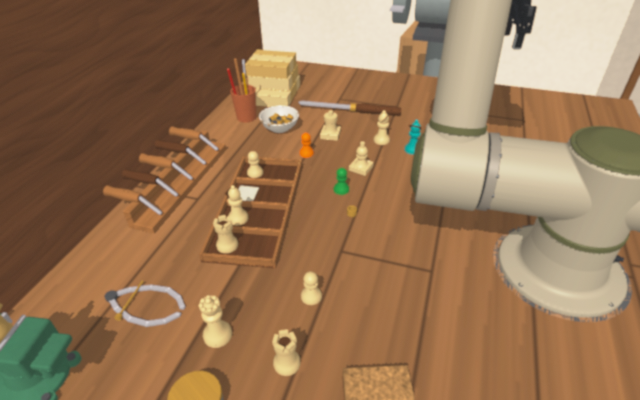

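The scene view shows, finished: bishop (165,246) with the turquoise one close behind it (157,215), pawn (364,152), rook (401,130) and queen (433,153). The rough pieces are at (230,224) and (203,288). From lower left to upper right, the tray bays hold pawn (333,270), ticket (358,256), bishop (380,222) and rook (402,203).

```bash
cat > fit.py <<'E'
from h import *
from scipy.optimize import least_squares
def fit(C,zlo,zhi,r,src,rad=.035):
    out=[];Q=[]
    for n in src:
        P,ok,_=cloud(n); m=ok&(np.hypot(P[...,0]-C[0],P[...,1]-C[1])<rad)&(P[...,2]>zlo)&(P[...,2]<zhi)
        q=P[m]; Q.append(q)
    for q in Q+[np.vstack(Q)]:
        if len(q)<6: out.append(None);continue
        s=least_squares(lambda c:np.hypot(q[:,0]-c[0],q[:,1]-c[1])-r,C[:2],loss='soft_l1',f_scale=.002)
        out.append((s.x.round(4).tolist(),len(q),round(float(np.sqrt(2*s.cost/len(q))),4)))
    return out
E
python3 - <<'E'
from fit import *
P,ok,_=cloud("scene")
# rough location from head pixels
pix=dict(bishop=(165,240,.048,.054,.015,.091),turq=(156,210,.048,.054,.015,.091),pawn=(364,146,.048,.053,.0125,.062),rook=(401,127,.050,.059,.0175,.068),queen=(433,146,.058,.064,.016,.1),
 s_pawn=(333,264,.054,.059,.0125,.062),s_bishop=(380,216,.054,.06,.015,.091),s_rook=(402,200,.056,.065,.0175,.068),r_pawn=(230,222,.03,.06,.012,.077),r_rook=(203,280,.03,.057,.018,.074),green=(271,208,.048,.053,.0125,.06),orange=(258,266,.048,.053,.0125,.06))
for k,(u,v,a,b,r,h) in pix.items():
    p=np.median(P[v-1:v+2,u-1:u+2].reshape(-1,3),0); 
    c=p[:2].copy(); e=np.array([1.154,-.533]); c+=(c-e)/np.linalg.norm(c-e)*r
    P2=P[ok&(np.hypot(P[...,0]-c[0],P[...,1]-c[1])<.025)]
    print(k,p.round(3),'top',P2[:,2].max().round(3),fit(c,a,b,r,["scene","side"],.028))
# tray wall tops
Q=[]
for n in("scene","side"):
    P,ok,_=cloud(n); m=ok&(P[...,2]>.019)&(P[...,2]<.025)
    q=P[m]; Q.append(q)
np.save('/tmp/walls.npy',np.vstack(Q))
for px in [(283,260),(337,299),(378,183),(427,210)]:
    P,ok,_=cloud("scene"); print(px,P[px[1],px[0]].round(3))
E
```

```text
bishop [ 0.433 -0.35   0.06 ] top 0.092 [([0.4201, -0.3504], 56, 0.0019), ([0.423, -0.3524], 35, 0.002), ([0.4211, -0.3512], 91, 0.0021)]
turq [ 0.348 -0.328  0.067] top 0.09 [([0.333, -0.3279], 43, 0.0015), ([0.3338, -0.3294], 30, 0.0022), ([0.3332, -0.3284], 73, 0.0019)]
pawn [0.443 0.197 0.052] top 0.063 [([0.4373, 0.2076], 21, 0.0015), ([0.4383, 0.2058], 26, 0.0006), ([0.4379, 0.2063], 47, 0.0013)]
rook [0.443 0.332 0.054] top 0.069 [([0.4331, 0.3451], 52, 0.0026), ([0.4328, 0.3439], 101, 0.0027), ([0.4329, 0.3441], 153, 0.0027)]
queen [0.562 0.319 0.069] top 0.099 [([0.563, 0.3329], 37, 0.0019), ([0.5649, 0.33], 79, 0.0012), ([0.5643, 0.3305], 116, 0.0017)]
s_pawn [ 0.695 -0.114  0.06 ] top 0.069 [([0.6881, -0.1057], 30, 0.0009), ([0.6906, -0.1077], 24, 0.0011), ([0.6893, -0.1066], 54, 0.0014)]
s_bishop [0.659 0.047 0.069] top 0.097 [([0.656, 0.0596], 40, 0.0017), ([0.6577, 0.0567], 45, 0.0016), ([0.6568, 0.0578], 85, 0.0019)]
s_rook [0.649 0.125 0.062] top 0.076 [([0.6423, 0.1394], 70, 0.0031), ([0.6421, 0.1385], 72, 0.0019), ([0.6421, 0.1388], 142, 0.0026)]
r_pawn [ 0.456 -0.21   0.04 ] top 0.077 [([0.4449, -0.2077], 117, 0.0016), ([0.4459, -0.2084], 109, 0.0016), ([0.4453, -0.2081], 226, 0.0016)]
r_rook [ 0.572 -0.337  0.061] top 0.075 [([0.5609, -0.3366], 110, 0.0015), ([0.5652, -0.3401], 89, 0.0019), ([0.5614, -0.3389], 199, 0.0022)]
green [ 0.48  -0.116  0.048] top 0.062 [([0.4681, -0.1107], 22, 0.0012), ([0.4696, -0.1114], 21, 0.0012), ([0.4688, -0.1111], 43, 0.0013)]
orange [ 0.606 -0.233  0.057] top 0.063 [([0.5972, -0.2312], 27, 0.0008), ([0.5983, -0.2327], 17, 0.0013), ([0.5975, -0.2319], 44, 0.0012)]
(283, 260) [ 0.598 -0.169  0.02 ]
(337, 299) [ 0.738 -0.137  0.01 ]
(378, 183) [0.541 0.159 0.017]
(427, 210) [ 0.669  0.203 -0.002]
```

```bash
python3 - <<'E'
from fit import *
q=np.load('/tmp/walls.npy')[:,:2]
q=q[(q[:,0]>.5)&(q[:,0]<.78)&(q[:,1]>-.21)&(q[:,1]<.24)]
def res(s):
    c,sn=np.cos(s[2]),np.sin(s[2]); d=q-s[:2]; x=d[:,0]*c+d[:,1]*sn; y=-d[:,0]*sn+d[:,1]*c
    b=lambda a,lo,hi:np.maximum(0,np.maximum(lo-a,a-hi))
    D=[np.hypot(b(x,k-3e-3,k+3e-3),b(y,-.171,.171)) for k in(-.073,.073)]+[np.hypot(b(y,k-3e-3,k+3e-3),b(x,-.076,.076)) for k in(-.168,-.084,0,.084,.168)]
    return np.min(D,0)
best=min((least_squares(res,[.625+dx,.01+dy,th],loss='soft_l1',f_scale=.003) for dx in(-.01,.01) for dy in(-.02,0,.02) for th in(-.3,-.15,0,.15)),key=lambda s:s.cost)
s=best.x;print(s,best.cost,len(q),np.median(res(s)))
M=R.from_euler('z',s[2]).as_matrix()[:2,:2]
for n,p in dict(s_pawn=(.6893,-.1066),s_bishop=(.6568,.0578),s_rook=(.6421,.1388)).items(): print(n,(M.T@(np.array(p)-s[:2])).round(4))
for n,y in zip(('pawn','queen','bishop','rook'),(-.126,-.042,.042,.126)):
    for x in (-.033,0): print(n,x,(M@[x,y]+s[:2]).round(4))
o=bot.observe(); print(R.from_rotvec(o['eef_rot']).as_matrix().round(4))
print(o['ee_pos'],R.from_rotvec(o['eef_rot']).as_matrix().T@np.eye(3)[0])
for n in("wrist",): print(R.from_rotvec(bot.calibration(n)["attitude"]).as_matrix().round(2))
E
```

```text
[0.63117897 0.00781414 0.18761273] 0.023932178403548325 2181 0.0
s_pawn [ 0.0358 -0.1232]
s_bishop [0.0345 0.0443]
s_rook [0.0352 0.1267]
pawn -0.033 [ 0.6223 -0.1221]
pawn 0 [ 0.6547 -0.116 ]
queen -0.033 [ 0.6066 -0.0396]
queen 0 [ 0.639  -0.0334]
bishop -0.033 [0.5909 0.0429]
bishop 0 [0.6233 0.0491]
rook -0.033 [0.5753 0.1254]
rook 0 [0.6077 0.1316]
[[ 9.6e-01  2.8e-01 -1.0e-04]
 [ 2.8e-01 -9.6e-01  1.0e-03]
 [ 2.0e-04 -1.0e-03 -1.0e+00]]
[ 0.14697219 -0.50383309  0.24956628] [ 9.60003144e-01  2.79989213e-01 -6.55152005e-05]
[[ 0.28 -0.91 -0.3 ]
 [-0.96 -0.27 -0.09]
 [ 0.    0.31 -0.95]]
```

```bash
cat > go.py <<'E'
import sys
from h import *
x,y,z=map(float,sys.argv[1:4]); o=bot.observe(); M=R.from_rotvec(o['eef_rot']).as_matrix()
print('offset',(M.T@(np.array([x,y,z])-o['ee_pos'])).round(4),'rz',round(np.degrees(np.arctan2(M[1,0],M[0,0])-.188),2),'pos',o['ee_pos'].round(4),'w',round(o['width'],3),'t',round(o['time_s'],2))
E
python3 -m inch '{"rot":[[0,0,1],[0,0,2],[0,0,3],[0,0,4],[0,0,5],[0,0,5.5],[0,0,5.5],[0,0,5.5],[0,0,5.5]],"offset":[[0,0,0]],"fingers":[-1]}' | tail -2
python3 -m inch '{"rot":[[0,0,1],[0,0,2],[0,0,3],[0,0,4],[0,0,5],[0,0,5.5],[0,0,5.5],[0,0,5.5]],"offset":[[0.03,-0.007,0],[0.08,-0.018,0.02],[0.13,-0.03,0.04],[0.18,-0.041,0.06],[0.23,-0.053,0.08],[0.275,-0.063,0.09],[0.306,-0.07,0.1],[0.306,-0.07,0.1]],"fingers":[-1,-1,-1,-1,-1,-1,-1,-1]}'; python3 go.py .4211 -.3512 .055
```

```text
time_s: 1.15
ee_pos: [0.4221, -0.3497, 0.149]
eef_rot: [-3.126, -0.299, 0.002]
contact_force: [-0.7, -0.3, -0.4]
width: 1.001
grip_force: 0.0
offset [-0.0012  0.0015  0.094 ] rz 0.16 pos [ 0.4221 -0.3497  0.149 ] w 1.001 t 1.15validation failed for argument at $.of...
```

```bash
python3 -m inch '{"rot":[[0,0,0],[0,0,0],[0,0,0],[0,0,0],[0,0,0]],"offset":[[-0.001,0.0015,0.025],[-0.001,0.0015,0.05],[-0.001,0.0015,0.075],[-0.001,0.0015,0.094],[-0.001,0.0015,0.094]],"fingers":[-1,-1,-1,-1,-1]}'; python3 - <<'E'
from h import *
snap("wrist","pics/w1.png")
E
python3 go.py .4211 -.3512 .055
```

```text
time_s: 1.78
ee_pos: [0.4194, -0.3529, 0.0552]
eef_rot: [-3.126, -0.293, 0.002]
contact_force: [-0.4, -0.5, 0.8]
width: 1.0
grip_force: 0.0
offset [ 0.0016 -0.0019  0.0013] rz -0.06 pos [ 0.4199 -0.3533  0.0563] w 1.001 t 1.82
```

View pics/w1.png

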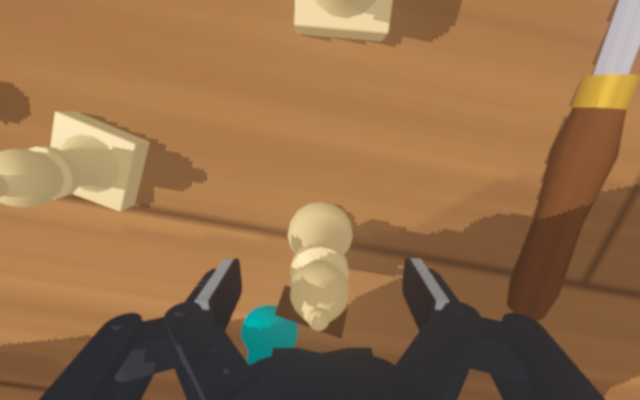

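The wrist view has the bishop's collar at (320,262), centred between the pads (239 and 404). Closing.

```bash
python3 -m inch '{"rot":[[0,0,0],[0,0,0],[0,0,0],[0,0,0],[0,0,0],[0,0,0]],"offset":[[0.001,-0.001,0.001],[0.001,-0.001,0.001],[0.001,-0.001,0.001],[0.001,-0.001,0.001],[0.001,-0.001,0.001],[0.001,-0.001,0.001]],"fingers":[0,0.3,0.6,1,1,1]}'; python3 -m inch '{"rot":[[0,0,0],[0,0,0],[0,0,0],[0,0,0],[0,0,0],[0,0,0]],"offset":[[0,0,0],[0,0,-0.015],[0,0,-0.04],[0,0,-0.07],[0,0,-0.1],[0,0,-0.125]],"fingers":[1,1,1,1,1,1]}';python3 go.py .5909 .0435 .18
```

```text
time_s: 2.58
ee_pos: [0.4215, -0.3517, 0.0557]
eef_rot: [3.127, 0.295, 0.001]
contact_force: [-1.3, 1.2, 4.8]
width: 0.318
grip_force: 58.7
time_s: 3.32
ee_pos: [0.4213, -0.3517, 0.1821]
eef_rot: [3.127, 0.295, 0.001]
contact_force: [0.5, -0.3, -1.8]
width: 0.316
grip_force: 59.2
offset [ 0.2404 -0.3565  0.0018] rz -0.01 pos [ 0.4213 -0.3517  0.1821] w 0.316 t 3.33
```

```bash
python3 -m inch '{"rot":[[0,0,0],[0,0,0],[0,0,0],[0,0,0],[0,0,0],[0,0,0],[0,0,0],[0,0,0]],"offset":[[0.008,-0.012,0],[0.025,-0.037,0],[0.045,-0.067,0],[0.067,-0.1,0],[0.09,-0.134,0],[0.114,-0.169,0],[0.138,-0.204,0],[0.162,-0.24,0]],"fingers":[1,1,1,1,1,1,1,1]}' | tail -2; python3 -m inch '{"rot":[[0,0,0],[0,0,0],[0,0,0],[0,0,0],[0,0,0],[0,0,0]],"offset":[[0.024,-0.036,0],[0.044,-0.066,0],[0.06,-0.09,0],[0.072,-0.108,0],[0.078,-0.1165,0],[0.078,-0.1165,0]],"fingers":[1,1,1,1,1,1]}';python3 go.py .5909 .0435 .062; python3 - <<'E'
from h import *
snap("wrist","pics/w2.png")
E
```

```text
width: 0.315
grip_force: 59.2
time_s: 5.08
ee_pos: [0.5904, 0.0436, 0.1797]
eef_rot: [3.128, 0.295, -0.001]
contact_force: [0.1, 0.6, -1.4]
width: 0.315
grip_force: 59.2
offset [0.0005 0.0002 0.1177] rz 0.02 pos [0.5904 0.0436 0.1797] w 0.315 t 5.08
```

View pics/w2.png

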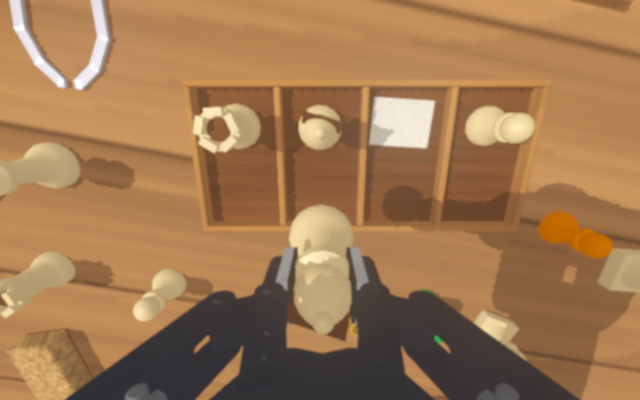

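The bishop hangs straight at (320,240–300), in line with the bishop bay (319,127), and the tray is square to the view. Lowering.

```bash
python3 -m inch '{"rot":[[0,0,0],[0,0,0],[0,0,0],[0,0,0],[0,0,0],[0,0,0],[0,0,0],[0,0,0]],"offset":[[0,0,0.012],[0,0,0.035],[0,0,0.06],[0,0,0.085],[0,0,0.102],[0,0,0.112],[0,0,0.116],[0,0,0.1165]],"fingers":[1,1,1,1,1,1,1,1]}';python3 go.py .5909 .0435 .0618
```

```text
time_s: 6.12
ee_pos: [0.5907, 0.0434, 0.0638]
eef_rot: [3.128, 0.294, 0.001]
contact_force: [-0.3, 0.6, -1.1]
width: 0.312
grip_force: 59.2
offset [ 0.0002 -0.0001  0.002 ] rz -0.02 pos [0.5907 0.0434 0.0638] w 0.312 t 6.12
```

```bash
python3 -m inch '{"rot":[[0,0,0],[0,0,0],[0,0,0],[0,0,0],[0,0,0],[0,0,0],[0,0,0],[0,0,0]],"offset":[[0,0,0.001],[0,0,0.002],[0,0,0.002],[0,0,0.002],[0,0,0.002],[0,0,0.002],[0,0,0.002],[0,0,0.002]],"fingers":[1,1,1,0.4,0.1,-0.2,-0.5,-0.5]}'; python3 -m inch '{"rot":[[0,0,0],[0,0,0],[0,0,0],[0,0,0],[0,0,0]],"offset":[[0,0,-0.01],[0,0,-0.03],[0,0,-0.06],[0,0,-0.09],[0,0,-0.118]],"fingers":[-0.5,-0.5,-0.5,-0.5,-0.5]}';python3 go.py .4379 .2063 .15; python3 - <<'E'
from h import *
snap("wrist","pics/w3.png")
E
```

```text
time_s: 7.12
ee_pos: [0.5905, 0.0434, 0.0615]
eef_rot: [-3.128, -0.294, -0.0]
contact_force: [-0.3, -0.2, 0.2]
width: 0.753
grip_force: 0.0
time_s: 7.75
ee_pos: [0.5905, 0.0434, 0.1814]
eef_rot: [3.128, 0.295, 0.002]
contact_force: [-0.8, -0.0, -0.7]
width: 0.75
grip_force: 0.0
offset [-0.1195 -0.1885  0.0312] rz -0.01 pos [0.5905 0.0434 0.1814] w 0.75 t 7.75
```

View pics/w3.png

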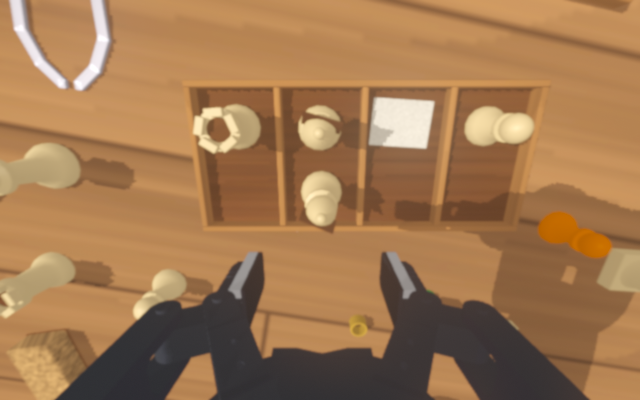

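The bishop stands upright in its bay at (321,195). Pawn next.

```bash
python3 -m inch '{"rot":[[0,0,0],[0,0,0],[0,0,0],[0,0,0],[0,0,0],[0,0,0],[0,0,0],[0,0,0]],"offset":[[-0.012,-0.019,0],[-0.035,-0.055,0],[-0.06,-0.095,0],[-0.085,-0.134,0.01],[-0.105,-0.166,0.03],[-0.1195,-0.1885,0.05],[-0.1195,-0.1885,0.06],[-0.1195,-0.1885,0.06]],"fingers":[-1,-1,-1,-1,-1,-1,-1,-1]}';python3 go.py .4379 .2063 .043
```

```text
time_s: 8.8
ee_pos: [0.4384, 0.2058, 0.1195]
eef_rot: [3.128, 0.294, -0.0]
contact_force: [-0.6, -0.9, 0.5]
width: 0.999
grip_force: 0.0
offset [-0.0004 -0.0006  0.0765] rz -0.03 pos [0.4384 0.2058 0.1195] w 0.999 t 8.8
```

```bash
python3 -m inch '{"rot":[[0,0,0],[0,0,0],[0,0,0],[0,0,0],[0,0,0],[0,0,0],[0,0,0],[0,0,0]],"offset":[[0,-0.0005,0.025],[0,-0.0005,0.05],[0,-0.0005,0.07],[0,-0.0005,0.077],[0,-0.0005,0.077],[0,-0.0005,0.077],[0,-0.0005,0.077],[0,-0.0005,0.077]],"fingers":[-1,-1,-1,-1,0,0.5,1,1]}'; python3 -m inch '{"rot":[[0,0,0],[0,0,0],[0,0,0],[0,0,0],[0,0,0],[0,0,0],[0,0,0],[0,0,0]],"offset":[[0,0,0],[0,0,0],[0,0,-0.015],[0,0,-0.04],[0,0,-0.07],[0,0,-0.1],[0,0,-0.125],[0,0,-0.135]],"fingers":[1,1,1,1,1,1,1,1]}';python3 go.py .6223 -.1215 .18
```

```text
time_s: 9.8
ee_pos: [0.4381, 0.2069, 0.0433]
eef_rot: [-3.128, -0.295, -0.002]
contact_force: [-1.6, 0.5, 6.7]
width: 0.263
grip_force: 58.4
time_s: 10.8
ee_pos: [0.4381, 0.2069, 0.1794]
eef_rot: [-3.127, -0.295, -0.005]
contact_force: [0.8, 0.2, -0.5]
width: 0.268
grip_force: 58.7
offset [ 1.196e-01  3.570e-01 -2.000e-04] rz -0.01 pos [0.4381 0.2069 0.1794] w 0.268 t 10.8
```

```bash
python3 -m inch '{"rot":[[0,0,0],[0,0,0],[0,0,0],[0,0,0],[0,0,0],[0,0,0],[0,0,0],[0,0,0]],"offset":[[0.004,0.012,0],[0.012,0.036,0],[0.023,0.069,0],[0.035,0.104,0],[0.047,0.14,0],[0.059,0.176,0],[0.071,0.212,0],[0.083,0.248,0]],"fingers":[1,1,1,1,1,1,1,1]}' | tail -2; python3 -m inch '{"rot":[[0,0,0],[0,0,0],[0,0,0],[0,0,0],[0,0,0],[0,0,0]],"offset":[[0.012,0.036,0],[0.022,0.066,0],[0.03,0.09,0],[0.035,0.104,0],[0.0366,0.109,0],[0.0366,0.109,0]],"fingers":[1,1,1,1,1,1]}';python3 go.py .6223 -.1215 .0495; python3 - <<'E'
from h import *
snap("wrist","pics/w4.png")
E
```

```text
width: 0.269
grip_force: 58.7
time_s: 12.55
ee_pos: [0.6217, -0.1214, 0.1772]
eef_rot: [-3.127, -0.295, 0.001]
contact_force: [-0.3, -0.2, 0.0]
width: 0.269
grip_force: 58.7
offset [0.0006 0.0003 0.1277] rz -0.0 pos [ 0.6217 -0.1214  0.1772] w 0.269 t 12.55
```

View pics/w4.png

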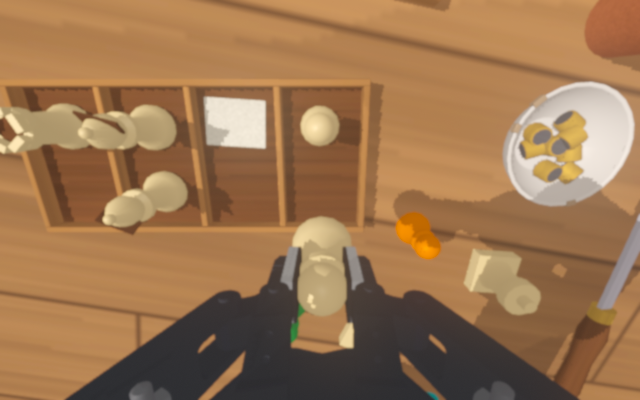

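The pawn hangs straight at (322,255), in line with the stock pawn (320,126), and the orange one is clear. Lowering.

```bash
python3 -m inch '{"rot":[[0,0,0],[0,0,0],[0,0,0],[0,0,0],[0,0,0],[0,0,0],[0,0,0],[0,0,0]],"offset":[[0,0,0.012],[0,0,0.035],[0,0,0.06],[0,0,0.085],[0,0,0.107],[0,0,0.12],[0,0,0.125],[0,0,0.126]],"fingers":[1,1,1,1,1,1,1,1]}';python3 go.py .6223 -.1215 .0495
```

```text
time_s: 13.6
ee_pos: [0.6221, -0.1216, 0.0517]
eef_rot: [3.128, 0.295, 0.001]
contact_force: [0.1, -0.9, -0.0]
width: 0.268
grip_force: 58.7
offset [ 0.0002 -0.      0.0022] rz -0.0 pos [ 0.6221 -0.1216  0.0517] w 0.268 t 13.6
```

```bash
python3 -m inch '{"rot":[[0,0,0],[0,0,0],[0,0,0],[0,0,0],[0,0,0],[0,0,0],[0,0,0],[0,0,0]],"offset":[[0,0,0.001],[0,0,0.0022],[0,0,0.0022],[0,0,0.0022],[0,0,0.0022],[0,0,0.0022],[0,0,0.0022],[0,0,0.0022]],"fingers":[1,1,1,0.4,0.1,-0.2,-0.5,-0.5]}'; python3 -m inch '{"rot":[[0,0,0],[0,0,0],[0,0,0],[0,0,0],[0,0,0]],"offset":[[0,0,-0.01],[0,0,-0.03],[0,0,-0.06],[0,0,-0.09],[0,0,-0.13]],"fingers":[-0.5,-0.5,-0.5,-0.5,-0.5]}';python3 go.py .5643 .3305 .18; python3 - <<'E'
from h import *
snap("wrist","pics/w5.png")
E
```

```text
time_s: 14.6
ee_pos: [0.6219, -0.1216, 0.0493]
eef_rot: [-3.128, -0.295, 0.0]
contact_force: [0.1, -0.0, -0.5]
width: 0.753
grip_force: 0.0
time_s: 15.22
ee_pos: [0.6216, -0.1215, 0.1806]
eef_rot: [-3.127, -0.295, 0.001]
contact_force: [-0.0, 0.7, 0.2]
width: 0.748
grip_force: 0.0
offset [ 0.0281 -0.4547  0.0007] rz -0.01 pos [ 0.6216 -0.1215  0.1806] w 0.748 t 15.22
```

View pics/w5.png

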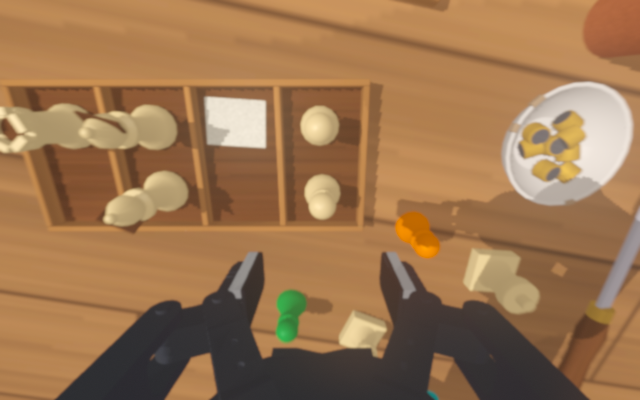

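The pawn stands upright in its bay at (322,193). Rook next.

```bash
python3 -m inch '{"rot":[[0,0,0],[0,0,0],[0,0,0],[0,0,0],[0,0,0],[0,0,0],[0,0,0],[0,0,0]],"offset":[[-0.004,-0.02,0],[-0.012,-0.06,0],[-0.022,-0.11,0],[-0.032,-0.16,0],[-0.042,-0.21,0],[-0.052,-0.26,0],[-0.062,-0.31,0],[-0.072,-0.36,0]],"fingers":[-1,-1,-1,-1,-1,-1,-1,-1]}' | tail -2; python3 -m inch '{"rot":[[0,0,0],[0,0,0],[0,0,0],[0,0,0],[0,0,0],[0,0,0]],"offset":[[-0.01,-0.05,0],[-0.019,-0.095,0],[-0.0255,-0.125,0.02],[-0.0263,-0.1326,0.04],[-0.0263,-0.1326,0.05],[-0.0263,-0.1326,0.05]],"fingers":[-1,-1,-1,-1,-1,-1]}';python3 go.py .4329 .3441 .054
```

```text
width: 1.007
grip_force: 0.0
time_s: 17.02
ee_pos: [0.4335, 0.3435, 0.1293]
eef_rot: [3.128, 0.294, -0.001]
contact_force: [-0.1, -0.4, 0.3]
width: 1.005
grip_force: 0.0
offset [-0.0005 -0.0007  0.0753] rz -0.04 pos [0.4335 0.3435 0.1293] w 1.005 t 17.02
```

```bash
python3 -m inch '{"rot":[[0,0,0],[0,0,0],[0,0,0],[0,0,0],[0,0,0],[0,0,0],[0,0,0],[0,0,0]],"offset":[[0,-0.0005,0.025],[0,-0.0005,0.05],[0,-0.0005,0.07],[0,-0.0005,0.0755],[0,-0.0005,0.0755],[0,-0.0005,0.0755],[0,-0.0005,0.0755],[0,-0.0005,0.0755]],"fingers":[-1,-1,-1,-1,0,0.5,1,1]}'; python3 -m inch '{"rot":[[0,0,0],[0,0,0],[0,0,0],[0,0,0],[0,0,0],[0,0,0],[0,0,0],[0,0,0]],"offset":[[0,0,0],[0,0,0],[0,0,-0.015],[0,0,-0.04],[0,0,-0.07],[0,0,-0.1],[0,0,-0.12],[0,0,-0.126]],"fingers":[1,1,1,1,1,1,1,1]}';python3 go.py .5753 .126 .18
```

```text
time_s: 18.02
ee_pos: [0.4338, 0.3447, 0.0548]
eef_rot: [-3.127, -0.295, -0.003]
contact_force: [-0.6, -0.7, 6.1]
width: 0.378
grip_force: 59.0
time_s: 19.02
ee_pos: [0.4336, 0.3447, 0.1816]
eef_rot: [-3.127, -0.295, -0.004]
contact_force: [0.4, 0.7, -1.1]
width: 0.379
grip_force: 59.6
offset [0.0984 0.2413 0.0017] rz -0.01 pos [0.4336 0.3447 0.1816] w 0.379 t 19.02
```

```bash
python3 -m inch '{"rot":[[0,0,0],[0,0,0],[0,0,0],[0,0,0],[0,0,0],[0,0,0],[0,0,0],[0,0,0]],"offset":[[0.005,0.012,0],[0.014,0.034,0],[0.027,0.066,0],[0.041,0.1,0],[0.055,0.135,0],[0.069,0.17,0],[0.081,0.199,0],[0.09,0.22,0]],"fingers":[1,1,1,1,1,1,1,1]}' | tail -2; python3 -m inch '{"rot":[[0,0,0],[0,0,0],[0,0,0]],"offset":[[0.006,0.015,0],[0.0084,0.0213,0],[0.0084,0.0213,0]],"fingers":[1,1,1]}';python3 go.py .5753 .126 .062; python3 - <<'E'
from h import *
snap("wrist","pics/w6.png")
E
```

```text
width: 0.384
grip_force: 59.6
time_s: 20.4
ee_pos: [0.5749, 0.1259, 0.1797]
eef_rot: [-3.128, -0.295, 0.0]
contact_force: [-0.8, -0.2, -0.3]
width: 0.381
grip_force: 59.6
offset [0.0004 0.     0.1177] rz -0.0 pos [0.5749 0.1259 0.1797] w 0.381 t 20.4
```

View pics/w6.png

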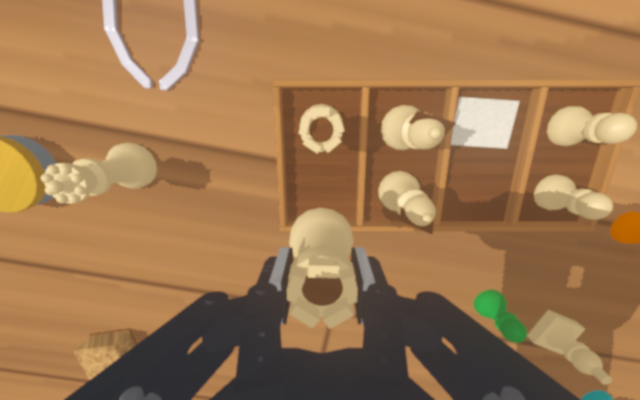

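The rook hangs straight at (321,265), in line with the stock rook (321,128). Lowering to 2 mm above contact, then down and release.

```bash
python3 -m inch '{"rot":[[0,0,0],[0,0,0],[0,0,0],[0,0,0],[0,0,0],[0,0,0],[0,0,0],[0,0,0]],"offset":[[0,0,0.012],[0,0,0.035],[0,0,0.06],[0,0,0.085],[0,0,0.102],[0,0,0.112],[0,0,0.117],[0,0,0.117]],"fingers":[1,1,1,1,1,1,1,1]}';python3 go.py .5753 .126 .0605
```

```text
time_s: 21.45
ee_pos: [0.5752, 0.1258, 0.063]
eef_rot: [3.128, 0.295, 0.001]
contact_force: [-0.8, 0.5, -1.1]
width: 0.383
grip_force: 59.6
offset [ 0.0002 -0.0002  0.0025] rz -0.01 pos [0.5752 0.1258 0.063 ] w 0.383 t 21.45
```

```bash
python3 -m inch '{"rot":[[0,0,0],[0,0,0],[0,0,0],[0,0,0],[0,0,0],[0,0,0],[0,0,0],[0,0,0]],"offset":[[0,0,0.001],[0,0,0.0024],[0,0,0.0024],[0,0,0.0024],[0,0,0.0024],[0,0,0.0024],[0,0,0.0024],[0,0,0.0024]],"fingers":[1,1,1,0.4,0.1,-0.2,-0.5,-0.5]}'; python3 -m inch '{"rot":[[0,0,0],[0,0,0],[0,0,0],[0,0,0],[0,0,0]],"offset":[[0,0,-0.01],[0,0,-0.03],[0,0,-0.06],[0,0,-0.09],[0,0,-0.12]],"fingers":[-0.5,-0.5,-0.5,-0.5,-0.5]}';python3 go.py .5643 .3305 .18; python3 - <<'E'
from h import *
snap("wrist","pics/w7.png")
E
```

```text
time_s: 22.45
ee_pos: [0.575, 0.1258, 0.0603]
eef_rot: [-3.128, -0.295, 0.0]
contact_force: [0.0, -1.0, -0.5]
width: 0.75
grip_force: 0.0
time_s: 23.08
ee_pos: [0.575, 0.1258, 0.1822]
eef_rot: [3.128, 0.295, 0.001]
contact_force: [-0.5, -1.0, -0.3]
width: 0.749
grip_force: 0.0
offset [ 0.0277 -0.2031  0.0022] rz -0.01 pos [0.575  0.1258 0.1822] w 0.749 t 23.07
```

View pics/w7.png

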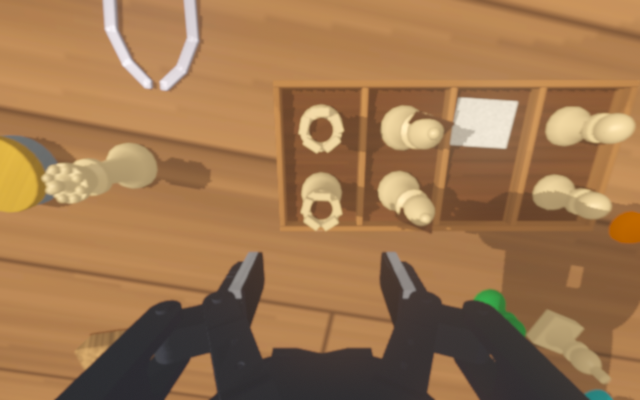

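The rook stands upright in its bay at (321,200). Before the queen, I'm checking the tin at her left for clearance.

```bash
python3 - <<'E'
from fit import *
snap("scene","/tmp/s.png"); snap("side","/tmp/d.png")
P,ok,_=cloud("scene")
print('queen',fit((.5643,.3305),.058,.064,.016,["scene","side"],.028))
for u,v in[(455,137),(447,138),(463,140),(455,150)]: print(P[v,u].round(3))
E
```

```text
queen [([0.563, 0.3326], 38, 0.0019), ([0.5648, 0.3302], 75, 0.0011), ([0.5642, 0.3309], 113, 0.0016)]
[0.541 0.444 0.029]
[0.531 0.423 0.028]
[0.563 0.451 0.028]
[0.563 0.424 0.008]
```

```bash
python3 -m inch '{"rot":[[0,0,0],[0,0,0],[0,0,0],[0,0,0],[0,0,0],[0,0,0],[0,0,0],[0,0,0]],"offset":[[0.003,-0.02,0],[0.008,-0.055,0],[0.014,-0.1,0],[0.02,-0.145,0],[0.025,-0.18,0],[0.0277,-0.2033,0.01],[0.0277,-0.2033,0.03],[0.0277,-0.2033,0.03]],"fingers":[-1,-1,-1,-1,-1,-1,-1,-1]}';python3 go.py .5642 .3309 .071
```

```text
time_s: 24.22
ee_pos: [0.5631, 0.3307, 0.1477]
eef_rot: [3.126, 0.295, -0.008]
contact_force: [-0.3, 0.4, 0.5]
width: 0.997
grip_force: 0.0
offset [ 0.0015 -0.      0.0767] rz 0.0 pos [0.5631 0.3307 0.1477] w 0.997 t 24.23
```

```bash
python3 -m inch '{"rot":[[0,0,0],[0,0,0],[0,0,0],[0,0,0],[0,0,0],[0,0,0],[0,0,0],[0,0,0]],"offset":[[0.001,0,0.025],[0.001,0,0.05],[0.001,0,0.07],[0.001,0,0.0785],[0.001,0,0.0785],[0.001,0,0.0785],[0.001,0,0.0785],[0.001,0,0.0785]],"fingers":[-1,-1,-1,-1,0,0.5,1,1]}'; python3 -m inch '{"rot":[[0,0,0],[0,0,0],[0,0,0],[0,0,0],[0,0,0],[0,0,0],[0,0,0],[0,0,0]],"offset":[[0,0,0],[0,0,0],[0,0,-0.015],[0,0,-0.04],[0,0,-0.07],[0,0,-0.1],[0,0,-0.125],[0,0,-0.135]],"fingers":[1,1,1,1,1,1,1,1]}';python3 go.py .615 -.0375 .2
```

```text
time_s: 25.22
ee_pos: [0.5656, 0.331, 0.0729]
eef_rot: [-3.127, -0.295, -0.002]
contact_force: [-0.3, 0.3, 4.9]
width: 0.355
grip_force: 59.0
time_s: 26.22
ee_pos: [0.5655, 0.331, 0.2088]
eef_rot: [-3.127, -0.295, -0.004]
contact_force: [-0.1, -0.4, -1.3]
width: 0.348
grip_force: 59.4
offset [-0.0202  0.3713  0.0086] rz -0.01 pos [0.5655 0.331  0.2088] w 0.348 t 26.23
```

```bash
python3 -m inch '{"rot":[[0,0,0],[0,0,0],[0,0,0],[0,0,0],[0,0,0],[0,0,0],[0,0,0],[0,0,0]],"offset":[[-0.001,0.012,0],[-0.002,0.036,0],[-0.004,0.069,0],[-0.006,0.104,0],[-0.008,0.14,0],[-0.01,0.176,0],[-0.012,0.212,0],[-0.014,0.248,0]],"fingers":[1,1,1,1,1,1,1,1]}' | tail -2; python3 -m inch '{"rot":[[0,0,0],[0,0,0],[0,0,0],[0,0,0],[0,0,0],[0,0,0]],"offset":[[-0.002,0.036,0],[-0.004,0.069,0],[-0.005,0.098,0],[-0.006,0.115,0],[-0.0062,0.1233,0],[-0.0062,0.1233,0]],"fingers":[1,1,1,1,1,1]}';python3 go.py .615 -.0375 .0785; python3 - <<'E'
from h import *
snap("wrist","pics/w8.png")
E
```

```text
width: 0.354
grip_force: 59.4
time_s: 27.98
ee_pos: [0.6146, -0.0378, 0.2067]
eef_rot: [-3.128, -0.294, 0.001]
contact_force: [0.0, -1.0, -1.6]
width: 0.355
grip_force: 59.4
offset [ 5.000e-04 -1.000e-04  1.282e-01] rz -0.03 pos [ 0.6146 -0.0378  0.2067] w 0.355 t 27.98
```

View pics/w8.png

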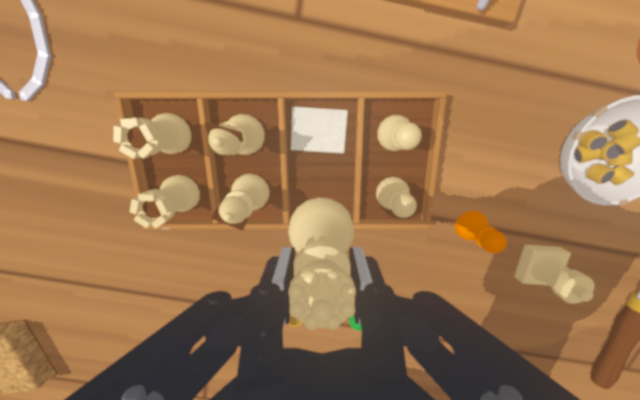

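The queen hangs straight at (322,265), in line with the ticket bay (320,130). Lowering.

```bash
python3 -m inch '{"rot":[[0,0,0],[0,0,0],[0,0,0],[0,0,0],[0,0,0],[0,0,0],[0,0,0],[0,0,0]],"offset":[[0,0,0.012],[0,0,0.035],[0,0,0.06],[0,0,0.085],[0,0,0.107],[0,0,0.12],[0,0,0.126],[0,0,0.1265]],"fingers":[1,1,1,1,1,1,1,1]}';python3 go.py .615 -.0375 .0787
```

```text
time_s: 29.02
ee_pos: [0.6148, -0.0375, 0.0805]
eef_rot: [3.128, 0.295, 0.0]
contact_force: [-0.2, -0.2, -1.1]
width: 0.352
grip_force: 59.4
offset [ 0.0002 -0.      0.0018] rz 0.0 pos [ 0.6148 -0.0375  0.0805] w 0.352 t 29.02
```

```bash
python3 -m inch '{"rot":[[0,0,0],[0,0,0],[0,0,0],[0,0,0],[0,0,0],[0,0,0],[0,0,0],[0,0,0]],"offset":[[0,0,0.001],[0,0,0.0018],[0,0,0.0018],[0,0,0.0018],[0,0,0.0018],[0,0,0.0018],[0,0,0.0018],[0,0,0.0018]],"fingers":[1,1,1,0.4,0.1,-0.2,-0.5,-0.5]}'; python3 -m inch '{"rot":[[0,0,0],[0,0,0],[0,0,0],[0,0,0],[0,0,0],[0,0,0]],"offset":[[0,0,-0.01],[0,0,-0.03],[0,0,-0.06],[0,0,-0.09],[0,0,-0.14],[0,0,-0.16]],"fingers":[-0.5,-0.5,-0.5,-0.5,-0.5,-0.5]}'; python3 - <<'E'
from fit import *
snap("wrist","pics/w9.png"); snap("scene","/tmp/s.png"); snap("side","/tmp/d.png")
for n,c,a,b,r in [("bishop",(.591,.043),.054,.06,.015),("pawn",(.622,-.1215),.054,.059,.0125),("rook",(.575,.126),.056,.065,.0175),("queen",(.615,-.0375),.064,.07,.016),("sp",(.689,-.107),.054,.059,.0125),("sb",(.657,.058),.054,.06,.015),("sr",(.642,.139),.056,.065,.0175)]:
    print(n,fit(c,a,b,r,["scene","side"],.028)[2])
E
```

```text
time_s: 30.02
ee_pos: [0.6147, -0.0377, 0.0786]
eef_rot: [-3.128, -0.295, 0.0]
contact_force: [-0.7, 0.4, -0.1]
width: 0.75
grip_force: 0.0
time_s: 30.78
ee_pos: [0.6153, -0.0378, 0.2426]
eef_rot: [3.126, 0.295, 0.008]
contact_force: [-0.3, -0.6, -0.0]
width: 0.75
grip_force: 0.0
bishop ([0.5912, 0.0436], 96, 0.002)
pawn ([0.6216, -0.1222], 42, 0.0011)
rook ([0.5747, 0.1254], 137, 0.0026)
queen ([0.6134, -0.0379], 102, 0.002)
sp ([0.6891, -0.1063], 54, 0.0013)
sb ([0.6566, 0.0581], 92, 0.0021)
sr ([0.6426, 0.1393], 139, 0.0029)
```

View pics/w9.png

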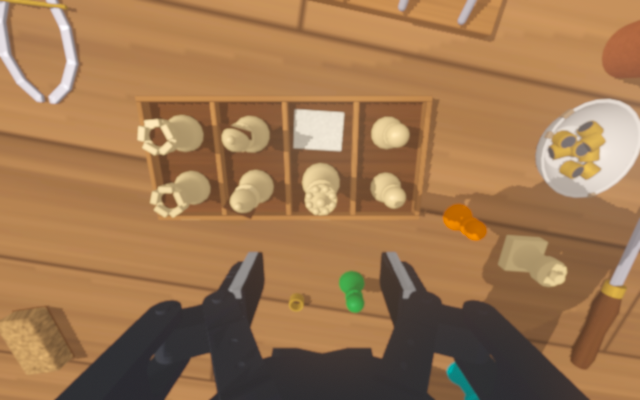

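All seven pieces stand upright in the right bays, with the queen at (321,185) below the ticket. The stock pieces have moved less than 1 mm and the gripper is clear.

```bash
python3 -m inch '{"rot":[[0,0,0],[0,0,0]],"offset":[[0,0,0],[0,0,0]],"fingers":[-0.5,-0.5]}' | head -1; python3 -c "
from plant import bot
print(bot.close_job())"
```

```text
time_s: 31.18
the job is handed in; nothing more can be done
None
```

The job is handed in at about 31 s: rook, bishop and pawn stand upright in the bays with their twins and the queen in the ticket bay, the stock pieces moved less than 1 mm, and I never touched the half-turned pieces; the hand-in returned no verdict.

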